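# Move the controller battery packs to the charger in reverse order

### The job

Move the four coloured battery packs from the grey rack into the white charger, standing upright one to a bay, in the reverse order: the pack from the rack's left end goes in the charger's right end bay, the next one beside it, and so on to the rack's right end pack, which goes in the charger's left end bay (left and right as seen from the robot). Let go of them all, knock no pack over, and leave the controller, remote, pen pot and speaker where they are.

Things in the scene. Friction and masses are not known exactly. Their poses are not given: they have to be found in the camera images.
- pack_red: red controller battery pack, an upright block 30 (x) by 24 (y) by 72 (z) mm, 75 to 155 g, black band near its foot and a black window on its sides; at the start it stands loosely in a bay of the grey rack. Origin: centre of its underside, z up
- pack_blue: blue controller battery pack, an upright block 30 (x) by 24 (y) by 72 (z) mm, 75 to 155 g, black band near its foot and a black window on its sides; at the start it stands loosely in a bay of the grey rack. Origin: centre of its underside, z up
- pack_yellow: yellow controller battery pack, an upright block 30 (x) by 24 (y) by 72 (z) mm, 75 to 155 g, black band near its foot and a black window on its sides; at the start it stands loosely in a bay of the grey rack. Origin: centre of its underside, z up
- pack_green: green controller battery pack, an upright block 30 (x) by 24 (y) by 72 (z) mm, 75 to 155 g, black band near its foot and a black window on its sides; at the start it stands loosely in a bay of the grey rack. Origin: centre of its underside, z up
- tab_red: flat red name tab 24 (x) by 36 (y) by 3 mm, fixed on the grey rack's far ledge, 45 mm in +x from the centre of the bay in which the red pack starts; it stays there and shows that pack's old place. Origin: centre of its underside, 14 mm above the shelf top; axes as the grey rack's
- tab_blue: flat blue name tab 24 (x) by 36 (y) by 3 mm, fixed on the grey rack's far ledge, 45 mm in +x from the centre of the bay in which the blue pack starts; it stays there and shows that pack's old place. Origin: centre of its underside, 14 mm above the shelf top; axes as the grey rack's
- tab_yellow: flat yellow name tab 24 (x) by 36 (y) by 3 mm, fixed on the grey rack's far ledge, 45 mm in +x from the centre of the bay in which the yellow pack starts; it stays there and shows that pack's old place. Origin: centre of its underside, 14 mm above the shelf top; axes as the grey rack's
- tab_green: flat green name tab 24 (x) by 36 (y) by 3 mm, fixed on the grey rack's far ledge, 45 mm in +x from the centre of the bay in which the green pack starts; it stays there and shows that pack's old place. Origin: centre of its underside, 14 mm above the shelf top; axes as the grey rack's
- rack: grey storage rack 246 mm long, left or right of the robot: four open bays at y = -87, -29, 29, 87 mm, x = 0, each 50 (x) by 44 (y) mm inside, floor at z = 8 mm, wall tops at 26 mm. Fixed; origin: underside, centre of the bay row; x away from the robot, +y to its left (within 17 degrees). Far ledge (x 29 to 61 mm, 14 mm high) bears the colour tabs
- charger: white charger 246 mm long, empty, beside the rack: four open bays at y = -87, -29, 29, 87 mm, x = 0, each 50 (x) by 44 (y) mm inside, floor at z = 8 mm, wall tops at 26 mm. Fixed; origin: underside, centre of the bay row; x away from the robot, +y to its left (within 17 degrees). Bay floors black; far ledge (x 29 to 61 mm, 24 mm high) has four small green lamps
- controller: bystander: loose orange game controller about 150 (y) by 115 (x) by 37 mm, beyond the racks. Origin: under its middle
- remote: bystander: loose matte silver remote, 44 (x) by 170 (y) by 16 mm, lying on the left, outside the racks. Origin: centre of its underside
- pen_pot: bystander: loose white ceramic cube pot 85 mm with pens up to 130 mm high, on the robot's right. Origin: centre of its underside
- speaker: bystander: loose round grey puck speaker, 92 mm across, 39 mm high, on the robot's left. Origin: centre of its underside
Things that resemble listed ones, but are neither listed nor needed, are in the scene too. What is meant by the pack_yellow is not pink, and is the smaller of those in its own colour.

How it is judged:
By the outcome, as a careful person would: the job done as asked, in the order asked, and still so for the second after the job is handed in, with the robot touching nothing.
It also fails if it takes over 99 s, if anything falls off the work surface, if the arm or the gripper's body presses on something with over 40 N, if the wrist force passes 120 N, or if a joint passes its speed limit or range.

### The arm

A 6-joint arm with a two-finger parallel gripper is mounted at the origin on the work surface. World frame = base frame: x ahead of the robot, y to its left, z up, the work surface at z = 0. Lengths are in m, angles in rad, forces in N, time in s.
With the tool pointing down it reaches from about 0.325 to 0.775 m from the base axis. Payload 5.5 kg.
Tool frame: the origin (TCP) lies midway between the tips of the shut fingers; the grasp point (between the pads) lies 19 mm behind it; z points along the fingers, y is the line along which they close (so a half turn about z gives the same grasp; the last joint's range is limited). The gripper opens to 85 mm and grips with 20 to 120 N. Pads are 22 mm wide; open, the fingers measure 114 mm over their backs; the gripper's body (76 mm by 85 mm) begins 54 mm behind the grasp point. The pads swing forward as they close: fully open they stand 13 mm farther back than shut.
Start: joints at [-1.346, 0.091, 1.231, -0, 1.82, -0.057], TCP at [0.167, -0.576, 0.231] pointing down, gripper open.
Joint ranges: [-2.87, 2.87], [-0.86, 2.18], [0.17, 2.46], [-1.51, 4.65], [0.06, 2.69], [-2.65, 2.65]. Speed limits (rad/s): [2.57, 2.57, 3.01, 3.14, 3.14, 3.14].

### API

Orientations are given as [roll, pitch, yaw] about the fixed x, y, z axes, in that order (R = Rz(yaw) Ry(pitch) Rx(roll)).
In Python, from workcell import sensors, viewer, order gives the robot as it stands. The module is installed in compiled form; this text tells all that it offers.
- The arm moves only by the tool apply_moves, never from a script. Its argument "series" is one flat list of numbers, 7 for each row, row after row: the shift along the tool's x, y, z in mm, then the turn, a rotation vector about the tool's x, y, z in rad, then the closure, from 0 (fully open) to 1 (shut). A call has 1 to 12 rows; each row shifts and turns the commanded pose from where the row before left it, along the tool's axes as they then stand; what a row does not reach is not made up. A row lasts 1/8 s, in which the tool goes at most 62.5 mm and 10.7 degrees, less where a joint would pass 70% of its speed; a pose out of reach is approached as far as the arm can. A call is refused whole if a number of a shift passes 62.5 or a number of a turn 0.188, either way. A call with a gripper value outside its range is refused whole. The fingers move at their own pace and stop on an object; "force" is the grip in N (left out, the last holds). Time passes only in rows, so rows that do not move let the fingers close. It gives the time, the measured TCP pose, the force, the opening and the grip force at its end, in the units of the state.
- sensors.read_state(): the state, without advancing time (a new reading comes with each control period).
- viewer.get_image(name): name is "scene" or "top" or "wrist"; returns the picture (480x640x3 uint8, red, green, blue); there is no depth.
- viewer.camera_info(name): a dict with "vfov" (degrees; the focal length in pixels is half the picture's height over the tangent of half this angle, whatever the lens; pixels are square), "cx", "cy" (the principal point, pixels), "position" and "attitude" of the camera in the world. Camera axes: x right, y down, z forward; pixel columns grow to the right and rows downward; lengths in m; the calibration is good to about 2 mm. A picture is of the moment at which its call begins: read the wrist's pose just before it. camera_info takes no time and is no camera call; for the wrist camera it gives the pose at the moment of the call.
- order.close_job(): hands the job in; it is judged then, once.
The state is a dict: "t": time; "qpos": joint angles; "qvel": joint speeds; "effort": joint torques, N m; "tcp_pos": TCP position; "orientation": TCP orientation; "wrist_force": force on the tool from outside, world axes, zero at the start; "moment": the same for the moment, N m; "grip_width": finger opening in m; "grasp_force": force on a finger pad.
Only numpy, scipy, OpenCV 4.12 (cv2) and the standard library are available. Lean on these libraries where they do the work, as an engineer would, in place of code of your own. Each camera call takes 0.05 s, during which the arm holds its last target. There are 200 camera calls.

## Working session

There is one attempt and no reset: what is moved stays moved. The work goes in short steps, Python scripts to look and compute and a tool call to move; the robot and the scene stay as the last step left them, time stands still between calls to the robot, and variables do not carry over. Pictures are saved under pics/ and viewed, at most 14 in all, crops included, and the job is handed in when it is done.

Besides the shell and the picture viewer there is one more tool, called after ">>>" as name(argument=value, ...) on one line, values as JSON. apply_moves: Moves the arm, as the interface text tells. Its arguments: {"type":"object","properties":{"series":{"type":"array","items":{"type":"number"}},"force":{"type":"number"}},"required":["series"]}

```bash
mkdir -p pics; python3 - <<'E'
from workcell import sensors, viewer
import cv2
print(sensors.read_state())
for n in("scene","top"):
    print(n,viewer.camera_info(n)); cv2.imwrite(f"pics/{n}0.png",viewer.get_image(n)[:,:,::-1])
E
```

```text
{'t': 0.0, 'qpos': array([-1.34567574e+00,  9.18680960e-02,  1.23190727e+00,  1.33432238e-05,
        1.81977321e+00, -5.67253831e-02]), 'qvel': array([-1.39722092e-03,  2.40190116e-04,  5.74271266e-04,  8.21710778e-04,
        2.23419502e-03,  1.76860183e-05]), 'effort': array([-1.17040268e-03, -4.58734918e+01, -4.18023705e+01, -6.96763846e-05,
        1.15837753e-02,  1.93321659e-05]), 'tcp_pos': array([ 0.16680304, -0.57605711,  0.23013325]), 'orientation': array([-3.13964060e+00, -1.23808722e-04,  2.81849129e-01]), 'wrist_force': array([0.15954616, 0.17472258, 0.85617871]), 'moment': array([-0.03239186,  0.02989957,  0.00544208]), 'grasp_force': 0.0, 'grip_width': 0.08523364267959217}
scene {'vfov': 53.854333165014545, 'cx': 320.2714658679209, 'cy': 241.800151710024, 'position': array([1.23126255, 0.23774497, 0.96283957]), 'attitude': array([-2.51659016, -0.00833263,  1.93858182])}
top {'vfov': 56.21635691313684, 'cx': 323.129540230435, 'cy': 239.62020610018055, 'position': array([ 0.46024507, -0.00944472,  1.25767658]), 'attitude': array([-3.02891287e+00, -2.92075750e-03, -1.59784607e+00])}
```

View pics/scene0.png

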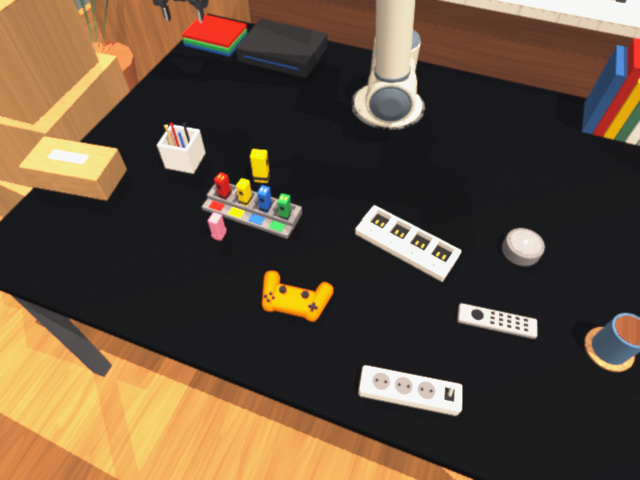

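View pics/top0.png

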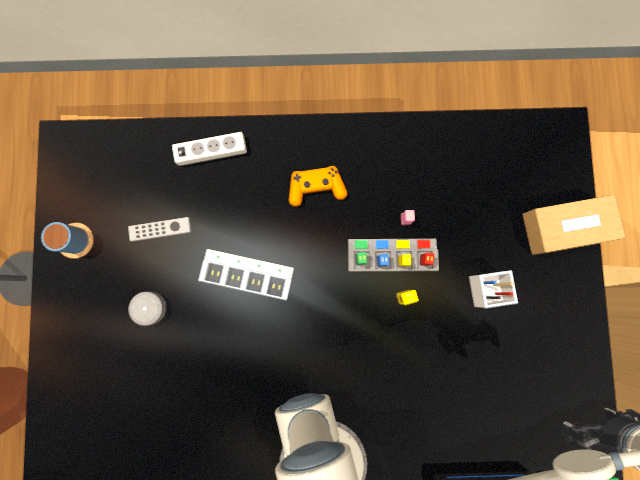

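The scene shows the rack with green, blue, yellow, red (left to right from the robot; top view pixels (362,259), (383,260), (405,259), (429,259)). The charger is empty at (247,275).

Lookalikes in the top view:
- **Large yellow block:** (407,297), in front of the rack. Not wanted, because it is bigger and outside the rack.
- **Pink block:** (408,216), beyond the rack. Not wanted.
- **Colour tabs:** the row at v≈244.
- **White power strip:** (210,148), which could pass for the charger but has sockets. The charger is (247,275), with four black bays.

The wanted yellow is the small one at (405,259). I'll measure now and check it in a crop.

```bash
cat > h.py <<'E'
from workcell import sensors, viewer
import cv2, numpy as np
from scipy.spatial.transform import Rotation as R
def cam(n):
    c=viewer.camera_info(n); return c, R.from_euler('xyz',c['attitude']).as_matrix()
def cast(n,uv,z,ci=None):
    c,M=ci or cam(n); f=240/np.tan(np.radians(c['vfov'])/2)
    d=np.c_[(np.atleast_2d(uv)-[c['cx'],c['cy']])/f,np.ones(len(np.atleast_2d(uv)))]@M.T
    return c['position']+d*((z-c['position'][2])/d[:,2])[:,None]
H={'green':(45,85),'blue':(98,125),'yellow':(22,33),'red':(0,8)}
def masks(im,smin=110,vmin=60):
    h=cv2.cvtColor(im,cv2.COLOR_RGB2HSV)
    return {k:cv2.inRange(h,(a,smin,vmin),(b,255,255)) for k,(a,b) in H.items()}
def blobs(m,amin=12):
    cs,_=cv2.findContours(m,cv2.RETR_EXTERNAL,cv2.CHAIN_APPROX_NONE)
    return [(c,cv2.contourArea(c)) for c in cs if cv2.contourArea(c)>amin]
E
python3 - <<'E'
from h import *
im=cv2.imread('pics/top0.png')[:,:,::-1].copy()
T=[]
roi=np.zeros((480,640),np.uint8); roi[232:310,340:450]=255
for k,m in masks(im).items():
    for c,a in blobs(m&roi):
        r=cv2.minAreaRect(c); M=cv2.moments(c); p=(M['m10']/M['m00'],M['m01']/M['m00'])
        print(k,a,np.round(p,1),np.round(r[1],1),round(r[2]),'z17',cast('top',p,.017)[0][:2].round(4),'z80',cast('top',p,.08)[0][:2].round(4))
g=cv2.cvtColor(im,cv2.COLOR_RGB2GRAY); w=cv2.inRange(g,150,255); w[:240]=0;w[310:]=0;w[:,:190]=0;w[:,300:]=0
for c,a in blobs(w,300):
    r=cv2.minAreaRect(c); b=cv2.boxPoints(r); P=cast('top',b,.025)[:,:2]
    print('charger',b.round(1).tolist(),P.round(4).tolist(),np.linalg.norm(np.roll(P,1,0)-P,axis=1).round(3))
s=cv2.imread('pics/scene0.png')
v=np.vstack([cv2.resize(im[230:310,190:450,::-1],(780,240),interpolation=cv2.INTER_CUBIC),cv2.resize(s[140:250,190:470],(780,306),interpolation=cv2.INTER_CUBIC)])
cv2.imwrite('pics/crop1.png',v)
E
```

```text
green 92.0 [361.3 257.7] [11. 10.] 90 z17 [ 0.5472 -0.1211] z80 [ 0.5428 -0.1154]
green 81.5 [360.4 244.2] [ 8. 11.] 90 z17 [ 0.5848 -0.1201] z80 [ 0.5785 -0.1144]
blue 106.0 [382.8 259.6] [11. 11.] 90 z17 [ 0.5404 -0.1803] z80 [ 0.5363 -0.1716]
blue 83.0 [381.4 243.8] [ 8. 11.] 90 z17 [ 0.5845 -0.1782] z80 [ 0.5782 -0.1696]
yellow 265.5 [407.  296.9] [15.2 21.5] 72 z17 [ 0.4364 -0.2425] z80 [ 0.4377 -0.2307]
yellow 138.5 [404.4 260. ] [12. 13.] 90 z17 [ 0.5377 -0.24  ] z80 [ 0.5337 -0.2283]
yellow 99.5 [402.6 243.9] [ 8. 13.] 90 z17 [ 0.5826 -0.2373] z80 [ 0.5764 -0.2257]
red 142.0 [426.8 258.8] [12. 14.] 90 z17 [ 0.5394 -0.3022] z80 [ 0.5354 -0.2873]
red 90.5 [423.  243.7] [ 8. 13.] 90 z17 [ 0.5816 -0.2939] z80 [ 0.5755 -0.2795]
charger [[197.5, 280.3999938964844], [204.8000030517578, 247.5], [293.79998779296875, 267.29998779296875], [286.5, 300.20001220703125]] [[0.4966, 0.3293], [0.5864, 0.3095], [0.5254, 0.0656], [0.4365, 0.0872]] [0.249 0.092 0.251 0.092]
```

View pics/crop1.png

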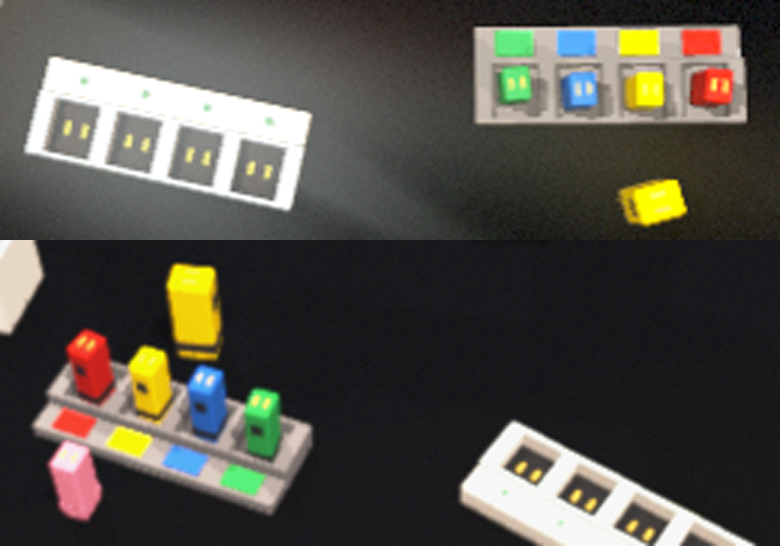

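The crop shows the small yellow in the rack's third bay. The larger yellow stands apart in front of it, and the pink one is behind. The packs are slightly turned in their bays. I'll plan the move to a wrist view over the rack.

```bash
cat >> h.py <<'E'
def plan(wps,cl,start=None,step=.045,ts=.16):
    """wps: list of (x,y,z,yaw); prints round tool-frame rows"""
    s=sensors.read_state(); p=np.array(s['tcp_pos']); M=R.from_euler('xyz',s['orientation'])
    if start is not None: p=np.array(start[:3]); M=R.from_euler('xyz',[np.pi,0,start[3]])
    for w in wps:
        G=R.from_euler('xyz',[np.pi,0,w[3]]); d=np.array(w[:3])-p; rv=(M.inv()*G).as_rotvec()
        n=max(1,int(np.ceil(max(np.linalg.norm(d)/step,np.linalg.norm(rv)/ts)))); tgt=np.array(w[:3])
        for i in range(n):
            d=M.inv().apply(tgt-p)/(n-i); r=(M.inv()*G).as_rotvec()/(n-i)
            row=list(np.round(d*1000,1))+list(np.round(r,3))
            p=p+M.apply(np.array(row[:3])/1000); M=M*R.from_rotvec(row[3:])
            print(*[f'{v:g}' for v in row],cl,sep=',',end=',\n')
        print('#',p.round(4),M.as_euler('xyz').round(3))
E
python3 - <<'E'
from h import *
c,M=cam('wrist'); s=sensors.read_state(); T=R.from_euler('xyz',s['orientation'])
print(c['vfov'],'cam in tool',T.inv().apply(c['position']-s['tcp_pos']).round(4)); print((T.as_matrix().T@M).round(2))
plan([(.52,-.205,.27,1.553)],.0)
E
```

```text
61.14020834696883 cam in tool [ 0.0759 -0.0003 -0.1429]
[[ 0.   -0.95 -0.3 ]
 [ 1.    0.    0.  ]
 [-0.   -0.3   0.95]]
36.9,-21.5,-3.3,-0,-0,-0.106,0.0,
38.9,-17.5,-3.3,-0,-0,-0.106,0.0,
40.6,-13.3,-3.3,-0,-0,-0.106,0.0,
41.8,-8.9,-3.3,-0,-0,-0.106,0.0,
42.5,-4.5,-3.3,-0,-0,-0.106,0.0,
42.7,0.1,-3.3,-0,-0,-0.106,0.0,
42.4,4.6,-3.2,-0,-0,-0.106,0.0,
41.7,9,-3.3,-0,-0,-0.106,0.0,
40.5,13.4,-3.2,-0,-0,-0.106,0.0,
38.9,17.6,-3.3,-0,-0.001,-0.106,0.0,
36.8,21.7,-3.3,-0,-0,-0.106,0.0,
34.3,25.4,-3.2,-0.001,-0.001,-0.105,0.0,
# [ 0.52  -0.205  0.27 ] [3.141 0.    1.553]
```

>>> apply_moves(series=[37,-21.5,-3.3,0,0,-0.106,0,39,-17.5,-3.3,0,0,-0.106,0,40.5,-13.5,-3.3,0,0,-0.106,0,42,-9,-3.3,0,0,-0.106,0,42.5,-4.5,-3.3,0,0,-0.106,0,42.5,0,-3.3,0,0,-0.106,0,42.5,4.5,-3.3,0,0,-0.106,0,41.5,9,-3.3,0,0,-0.106,0,40.5,13.5,-3.3,0,0,-0.106,0,39,17.5,-3.3,0,0,-0.106,0,37,21.5,-3.3,0,0,-0.106,0,34.5,25.5,-3.3,0,0,-0.105,0])

```text
t: 1.6
tcp_pos: [0.5205, -0.2032, 0.2704]
orientation: [-3.141, -0.0, 1.556]
wrist_force: [0.4, -1.0, -0.6]
grip_width: 0.0855
grasp_force: 0.0
```

>>> apply_moves(series=[0,0,0,0,0,0,0,0,0,0,0,0,0,0])

```text
t: 1.85
tcp_pos: [0.5195, -0.2046, 0.2704]
orientation: [-3.14, 0.0, 1.552]
wrist_force: [0.4, 0.6, 0.4]
grip_width: 0.0855
grasp_force: 0.0
```

```bash
python3 - <<'E'
from h import *
s=sensors.read_state(); print(s['tcp_pos'],s['orientation'])
ci=cam('wrist'); im=viewer.get_image('wrist'); cv2.imwrite('pics/w1.png',im[:,:,::-1])
for k,m in masks(im).items():
    for c,a in blobs(m,150):
        r=cv2.minAreaRect(c); p=r[0]
        print(k,a,np.round(p),np.round(r[1]),round(r[2]),'z17',cast('',p,.017,ci)[0][:2].round(4),'z80',cast('',p,.08,ci)[0][:2].round(4))
E
```

```text
[ 0.5195143  -0.20462684  0.27036528] [-3.14044437e+00  6.98803683e-05  1.55213306e+00]
green 930.5 [387.  90.] [25. 40.] 3 z17 [ 0.5845 -0.121 ] z80 [ 0.5742 -0.122 ]
green 1156.0 [346.  84.] [33. 38.] 90 z17 [ 0.5466 -0.115 ] z80 [ 0.5424 -0.1171]
blue 1170.5 [338. 156.] [35. 36.] 90 z17 [ 0.5391 -0.1808] z80 [ 0.5361 -0.1723]
blue 828.5 [384. 154.] [36. 24.] 90 z17 [ 0.5836 -0.1792] z80 [ 0.5735 -0.171 ]
yellow 1365.5 [336. 218.] [43. 35.] 90 z17 [ 0.5374 -0.2433] z80 [ 0.5346 -0.2249]
yellow 743.0 [381. 212.] [33. 24.] 90 z17 [ 0.5823 -0.2368] z80 [ 0.5724 -0.2194]
yellow 3030.0 [226. 226.] [64. 59.] 73 z17 [ 0.4245 -0.2489] z80 [ 0.4397 -0.2296]
yellow 662.5 [584.   8.] [18. 60.] 63 z17 [ 0.7538 -0.0558] z80 [ 0.7167 -0.0672]
red 1433.5 [338. 280.] [36. 46.] 6 z17 [ 0.5392 -0.312 ] z80 [ 0.5361 -0.2827]
red 664.0 [378. 264.] [31. 23.] 90 z17 [ 0.5813 -0.2945] z80 [ 0.5716 -0.268 ]
```

View pics/w1.png

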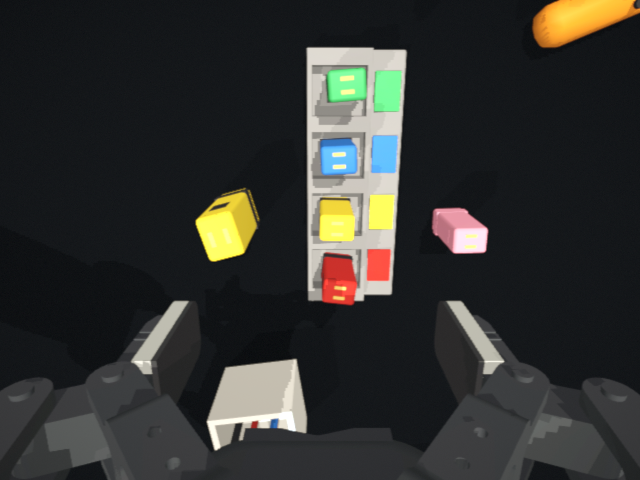

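The wrist view shows the four packs' contacts: green mid (347.5,84.5), blue (339,160), yellow (336.5,228), red (338.5,293.5). The tab colours match the packs. The big yellow (228,225) and the pink (460,230) are clear of the finger paths.

```bash
cat > geo.py <<'E'
from h import *
ca=-.243; co=np.array([.4966,.2018])
def bay(y): return co+y*np.array([-np.sin(ca),np.cos(ca)])
E
python3 - <<'E'
from geo import *
print(cast('wrist',[(347.5,84.5),(339,160.5),(336.5,228),(338.5,293.5)],.08)[:,:2].round(4))
im=cv2.imread('pics/w1.png'); hsv=cv2.cvtColor(im,cv2.COLOR_BGR2HSV)
# lamps in top image
t=cv2.imread('pics/top0.png'); h=cv2.cvtColor(t,cv2.COLOR_BGR2HSV); m=cv2.inRange(h,(40,35,60),(90,255,255)); m[:,:195]=0;m[:,300:]=0;m[:245]=0;m[:275+30]&=255;m[300:]=0
n,_,st,ce=cv2.connectedComponentsWithStats(m)
for i in range(1,n):
    if st[i,4]>1: print('lamp',st[i,4],ce[i].round(1),cast('top',ce[i],.024)[0][:2].round(4))
print([bay(y).round(4) for y in (-.087,-.029,.029,.087)])
E
```

```text
[[ 0.5435 -0.1175]
 [ 0.5367 -0.176 ]
 [ 0.5344 -0.2339]
 [ 0.5359 -0.2962]]
lamp 4 [217.5 256.5] [0.5608 0.2748]
lamp 3 [238.3 260.7] [0.5478 0.2176]
lamp 4 [258.5 265.5] [0.533  0.1624]
lamp 3 [279.3 269.7] [0.52   0.1055]
[array([0.4757, 0.1174]), array([0.4896, 0.1737]), array([0.5036, 0.2299]), array([0.5175, 0.2862])]
```

```bash
sed -i 's/-.243; co=.*/-.237; co=np.array([.4966,.2010])/' geo.py; python3 - <<'E'
from geo import *
plan([(.5435,-.1175,.12,1.553),(.5435,-.1175,.036,1.553)],0)
E
```

```text
22,5.7,37.6,-0,0,-0,0,
22,5.6,37.6,-0,0,-0.001,0,
22,5.7,37.6,-0,0,-0,0,
22,5.7,37.7,-0.001,0,-0.001,0,
# [ 0.5435 -0.1175  0.12  ] [3.141 0.    1.553]
-0,-0,42,0,0,0,0,
-0,-0,42,0,0,0,0,
# [ 0.5435 -0.1175  0.036 ] [3.141 0.    1.553]
```

>>> apply_moves(series=[22,5.7,37.6,0,0,0,0,22,5.7,37.6,0,0,0,0,22,5.7,37.6,0,0,0,0,22,5.7,37.6,0,0,0,0,0,0,28,0,0,0,0,0,0,28,0,0,0,0,0,0,28,0,0,0,0,0,0,0,0,0,0,0], force=35)

```text
t: 2.9
tcp_pos: [0.5418, -0.1174, 0.0338]
orientation: [-3.136, -0.001, 1.551]
wrist_force: [-0.1, 0.2, 0.4]
grip_width: 0.0855
grasp_force: 0.0
```

>>> apply_moves(series=[0,0,0,0,0,0,1,0,0,0,0,0,0,1,0,0,0,0,0,0,1,0,0,0,0,0,0,1,0,0,0,0,0,0,1,0,0,0,0,0,0,1,0,0,0,0,0,0,1,0,0,0,0,0,0,1], force=35)

```text
t: 3.9
tcp_pos: [0.5449, -0.117, 0.0378]
orientation: [3.14, 0.001, 1.553]
wrist_force: [-0.4, 0.1, 5.8]
grip_width: 0.0305
grasp_force: 34.2
```

```bash
python3 - <<'E'
from geo import *
b=bay(-.087); y=1.5708+ca; print(b)
p=sensors.read_state()['tcp_pos']
plan([(p[0],p[1],.16,1.553),(b[0],b[1],.16,y),(b[0],b[1],.039,y)],1)
E
```

```text
[0.47617348 0.11643194]
-0,0.1,-40.7,0.001,0,-0,1,
-0,0,-40.7,0,0,-0,1,
-0.1,0.1,-40.8,0.001,0.001,-0,1,
# [ 0.5449 -0.1171  0.16  ] [-3.142 -0.     1.553]
38.7,-12.2,0,-0,-0,0.037,1,
38.2,-13.6,0,-0,-0,0.036,1,
37.7,-14.9,0,-0,-0,0.037,1,
37.1,-16.3,0,-0,-0,0.036,1,
36.6,-17.7,0.1,-0,-0,0.037,1,
35.8,-19,0,-0,-0,0.036,1,
# [0.4761 0.1164 0.16  ] [-3.142 -0.     1.334]
0,0,40.3,-0,-0,0,1,
0,0,40.4,-0,-0,0,1,
0,0,40.3,-0,-0,0,1,
# [0.4761 0.1164 0.039 ] [-3.142 -0.     1.334]
```

>>> apply_moves(series=[0,0,-30,0,0,0,1,0,0,-46,0,0,0,1,0,0,-46,0,0,0,1,38.7,-12.2,0,0,0,0.037,1,38.2,-13.6,0,0,0,0.036,1,37.7,-14.9,0,0,0,0.037,1,37.1,-16.3,0,0,0,0.036,1,36.6,-17.7,0,0,0,0.037,1,35.8,-19,0,0,0,0.036,1,0,0,0,0,0,0,1,0,0,0,0,0,0,1])

```text
t: 5.28
tcp_pos: [0.4753, 0.1163, 0.1581]
orientation: [-3.141, 0.001, 1.335]
wrist_force: [0.3, 1.0, -1.2]
grip_width: 0.0301
grasp_force: 34.2
```

```bash
python3 - <<'E'
from geo import *
s=sensors.read_state(); print(s['tcp_pos'],s['orientation'],s['grip_width'])
ci=cam('wrist'); im=viewer.get_image('wrist'); cv2.imwrite('pics/w2.png',im[:,:,::-1])
# predicted bay centres on floor z=.026 in pixels
c,M=ci; f=240/np.tan(np.radians(c['vfov'])/2)
for y in (-.087,-.029,.029,.087):
    q=M.T@(np.r_[bay(y),.026]-c['position']); print(y,(q[:2]/q[2]*f+[c['cx'],c['cy']]).round(1))
E
```

```text
[0.47532843 0.11632427 0.15807451] [-3.14121571e+00  7.85089984e-04  1.33460713e+00] 0.030111989640630044
-0.087 [319.6 213.5]
-0.029 [319.8 128.6]
0.029 [320.1  31.9]
0.087 [320.4 -79.3]
```

View pics/w2.png

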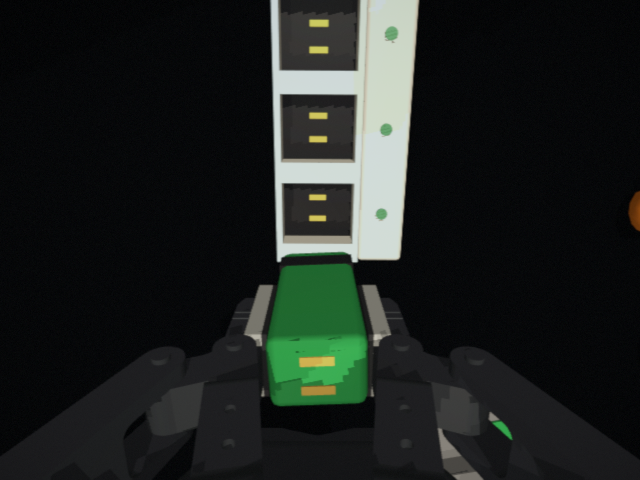

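The green pack is held upright, and the right bay is seen at (318,212) against a predicted (319.6,213.5), so they agree. Lowering it now.

>>> apply_moves(series=[0,0,40,0,0,0,1,0,0,40,0,0,0,1,0,0,25,0,0,0,1,0,0,10,0,0,0,1,0,0,4.5,0,0,0,1,0,0,0,0,0,0,1,0,0,0,0,0,0,1])

```text
t: 6.2
tcp_pos: [0.4762, 0.1167, 0.0403]
orientation: [3.14, -0.001, 1.334]
wrist_force: [0.6, -0.3, -1.3]
grip_width: 0.0302
grasp_force: 34.2
```

>>> apply_moves(series=[0,0,0,0,0,0,0.4,0,0,0,0,0,0,0,0,0,0,0,0,0,0,0,0,0,0,0,0,0,0,0,0,0,0,0,0,0,0,0,0,0,0,0,0,0,-20,0,0,0,0,0,0,-40,0,0,0,0,0,0,-40,0,0,0,0,0,0,-20,0,0,0,0])

```text
t: 7.45
tcp_pos: [0.4762, 0.1167, 0.1615]
orientation: [3.138, -0.001, 1.334]
wrist_force: [0.4, -0.5, 0.8]
grip_width: 0.0857
grasp_force: 0.0
```

```bash
python3 - <<'E'
from geo import *
plan([(.5367,-.176,.16,1.553),(.5367,-.176,.037,1.553)],0)
E
```

```text
-38.6,18.2,0.2,0,-0,-0.031,0,
-39.2,17,0.2,0.001,-0,-0.031,0,
-39.7,15.8,0.2,0,-0,-0.031,0,
-40.1,14.6,0.2,0.001,-0,-0.032,0,
-40.6,13.3,0.2,0,-0,-0.031,0,
-41,12,0.2,0.001,-0.001,-0.032,0,
-41.3,10.6,0.3,0,-0,-0.031,0,
# [ 0.5367 -0.176   0.16  ] [ 3.141 -0.     1.553]
-0,-0,41,0,-0,-0,0,
-0,-0,41,0,-0,-0,0,
-0,-0,41,0,-0,-0,0,
# [ 0.5367 -0.176   0.037 ] [ 3.141 -0.     1.553]
```

>>> apply_moves(series=[-38.6,18.2,0,0,0,-0.031,0,-39.2,17,0,0,0,-0.031,0,-39.7,15.8,0,0,0,-0.031,0,-40.1,14.6,0,0,0,-0.032,0,-40.6,13.3,0,0,0,-0.031,0,-41,12,0,0,0,-0.032,0,-41.3,10.6,0,0,0,-0.031,0,0,0,46,0,0,0,0,0,0,46,0,0,0,0,0,0,31,0,0,0,0,0,0,0,0,0,0,0])

```text
t: 8.82
tcp_pos: [0.5333, -0.1752, 0.0317]
orientation: [-3.134, -0.003, 1.553]
wrist_force: [0.1, -0.4, 0.1]
grip_width: 0.0855
grasp_force: 0.0
```

>>> apply_moves(series=[0,0,0,0,0,0,1,0,0,0,0,0,0,1,0,0,0,0,0,0,1,0,0,0,0,0,0,1,0,0,0,0,0,0,1,0,0,0,0,0,0,1,0,0,0,0,0,0,1])

```text
t: 9.7
tcp_pos: [0.5367, -0.1764, 0.0376]
orientation: [3.139, 0.001, 1.553]
wrist_force: [-0.2, 0.8, 6.5]
grip_width: 0.0295
grasp_force: 37.2
```

```bash
python3 - <<'E'
from geo import *
b=bay(-.029); y=1.5708+ca
p=sensors.read_state()['tcp_pos']
plan([(p[0],p[1],.17,1.553),(b[0],b[1],.17,y),(b[0],b[1],.0395,y)],1)
im=viewer.get_image('top'); cv2.imwrite('pics/t2.png',cv2.resize(im[200:320,180:460,::-1],(784,336),interpolation=cv2.INTER_CUBIC))
E
```

```text
-0,0.1,-44.1,0.001,0,-0,1,
-0.1,0.1,-44.2,0.001,0,-0,1,
-0,-0,-44.1,0,0.001,-0,1,
# [ 0.5367 -0.1764  0.17  ] [ 3.141 -0.     1.553]
43.5,-6.6,-0,0,-0,0.027,1,
43.3,-7.8,-0,0,-0,0.027,1,
43.1,-9,-0,0,-0,0.028,1,
42.9,-10.2,-0,0,-0,0.027,1,
42.6,-11.4,-0,0,-0,0.028,1,
42.2,-12.5,-0,0,-0,0.027,1,
41.9,-13.7,-0,0,-0,0.028,1,
41.4,-14.8,-0,0,-0,0.027,1,
# [0.4898 0.1728 0.17  ] [ 3.141 -0.     1.334]
0,-0,43.5,0,-0,0,1,
0,-0,43.5,0,-0,0,1,
0,-0.1,43.5,0,-0,0,1,
# [0.4898 0.1728 0.0395] [ 3.141 -0.     1.334]
```

View pics/t2.png

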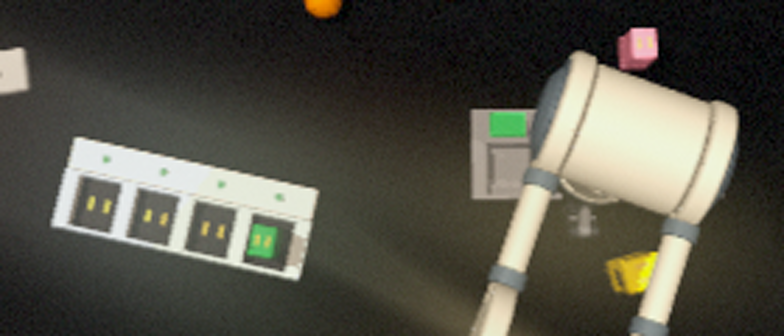

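Green stands upright in the right end bay at crop (262,241). Blue is gripped.

>>> apply_moves(series=[0,0,-30,0,0,0,1,0,0,-51,0,0,0,1,0,0,-51,0,0,0,1,43.5,-6.6,0,0,0,0.027,1,43.3,-7.8,0,0,0,0.027,1,43.1,-9,0,0,0,0.028,1,42.9,-10.2,0,0,0,0.027,1,42.6,-11.4,0,0,0,0.028,1,42.2,-12.5,0,0,0,0.027,1,41.9,-13.7,0,0,0,0.028,1,41.4,-14.8,0,0,0,0.027,1,0,0,0,0,0,0,1])

```text
t: 11.25
tcp_pos: [0.4881, 0.1755, 0.1674]
orientation: [-3.14, -0.0, 1.338]
wrist_force: [0.1, -1.2, -0.8]
grip_width: 0.0296
grasp_force: 36.5
```

>>> apply_moves(series=[0,0,40,0,0,0,1,0,0,40,0,0,0,1,0,0,30,0,0,0,1,0,0,14,0,0,0,1,0,0,6,0,0,0,1,0,0,0,0,0,0,1,0,0,0,0,0,0,1])

```text
t: 12.12
tcp_pos: [0.4898, 0.1732, 0.0394]
orientation: [3.14, -0.001, 1.334]
wrist_force: [-0.9, 0.0, -1.8]
grip_width: 0.0293
grasp_force: 36.5
```

>>> apply_moves(series=[0,0,1,0,0,0,1,0,0,0,0,0,0,0.4,0,0,0,0,0,0,0,0,0,0,0,0,0,0,0,0,0,0,0,0,0,0,0,0,0,0,0,0,0,0,0,0,0,0,0,0,0,-20,0,0,0,0,0,0,-40,0,0,0,0,0,0,-40,0,0,0,0,0,0,-24,0,0,0,0,0,0,0,0,0,0,0])

```text
t: 13.62
tcp_pos: [0.4904, 0.1734, 0.165]
orientation: [3.136, -0.003, 1.334]
wrist_force: [0.3, 0.8, -0.3]
grip_width: 0.0853
grasp_force: 0.0
```

```bash
python3 - <<'E'
from geo import *
plan([(.5344,-.2342,.16,1.553),(.5344,-.2342,.037,1.553)],0)
E
```

```text
-38.6,13.8,0.5,0.001,-0,-0.022,0,
-38.9,13,0.4,0.001,-0,-0.022,0,
-39.2,12.1,0.4,0.001,-0,-0.022,0,
-39.4,11.3,0.4,0,-0,-0.022,0,
-39.7,10.4,0.4,0.001,-0,-0.022,0,
-39.9,9.5,0.4,0,-0.001,-0.022,0,
-40.1,8.7,0.5,0.001,-0,-0.022,0,
-40.2,7.8,0.4,0,-0.001,-0.022,0,
-40.4,6.9,0.5,0.001,-0,-0.022,0,
-40.5,6,0.5,0,-0.001,-0.021,0,
# [ 0.5344 -0.2342  0.16  ] [3.141 0.    1.553]
-0,-0,41,0,0,-0,0,
-0,-0,41,0,0,-0,0,
-0,-0,41,0,0,-0,0,
# [ 0.5344 -0.2342  0.037 ] [3.141 0.    1.553]
```

>>> apply_moves(series=[-38.6,13.8,0.4,0,0,-0.022,0,-38.9,13,0.4,0,0,-0.022,0,-39.2,12.1,0.4,0,0,-0.022,0,-39.4,11.3,0.4,0,0,-0.022,0,-39.7,10.4,0.4,0,0,-0.022,0,-39.9,9.5,0.4,0,0,-0.022,0,-40.1,8.7,0.4,0,0,-0.022,0,-40.2,7.8,0.4,0,0,-0.022,0,-40.4,6.9,0.4,0,0,-0.022,0,-40.5,6,0.4,0,0,-0.021,0,0,0,0,0,0,0,0])

```text
t: 15.0
tcp_pos: [0.5321, -0.2368, 0.155]
orientation: [-3.139, -0.001, 1.549]
wrist_force: [0.4, 1.5, -0.4]
grip_width: 0.0855
grasp_force: 0.0
```

```bash
python3 - <<'E'
from geo import *
s=sensors.read_state();print(s['tcp_pos'],s['orientation'])
im=viewer.get_image('wrist'); cv2.imwrite('pics/w3.png',im[:,:,::-1])
im=viewer.get_image('top'); cv2.imwrite('pics/t3.png',cv2.resize(im[200:320,180:460,::-1],(784,336),interpolation=cv2.INTER_CUBIC))
c,M=cam('wrist'); f=240/np.tan(np.radians(c['vfov'])/2)
q=M.T@(np.array([.5344,-.2339,.08])-c['position']); print((q[:2]/q[2]*f+[c['cx'],c['cy']]).round(1))
E
```

```text
[ 0.53214271 -0.23678327  0.15503887] [-3.13883633e+00 -6.69478326e-04  1.54939361e+00]
[322.2 240.3]
```

View pics/w3.png

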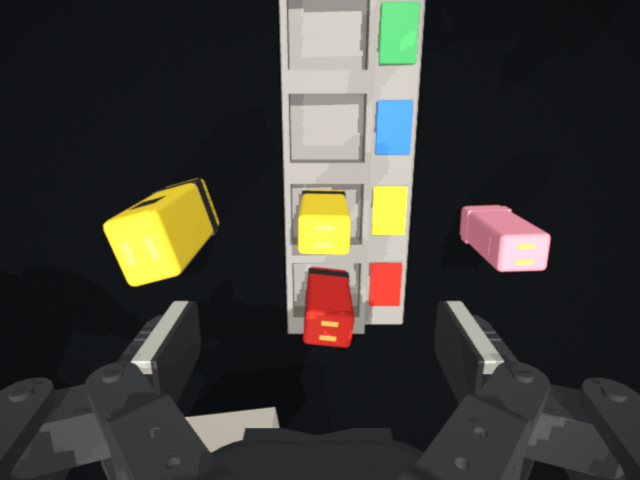

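View pics/t3.png

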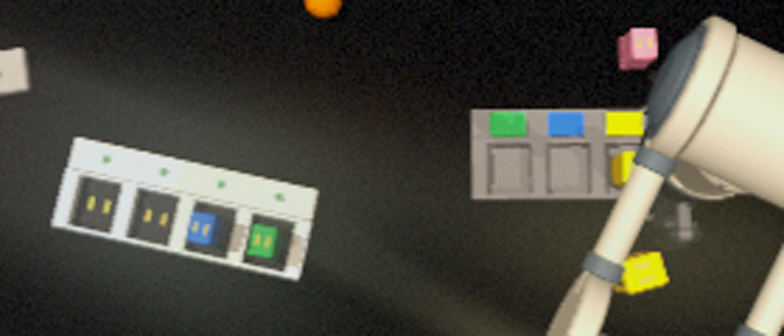

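Blue stands in the second bay from the right. Yellow is centred between the fingers at (324,237), and the big yellow stays clear on the left.

>>> apply_moves(series=[0,0,40,0,0,0,0,0,0,40,0,0,0,0,0,0,30,0,0,0,0,0,0,13,0,0,0,0,0,0,0,0,0,0,0])

```text
t: 15.72
tcp_pos: [0.5328, -0.2336, 0.0335]
orientation: [-3.14, -0.001, 1.554]
wrist_force: [0.0, -0.2, 1.0]
grip_width: 0.0855
grasp_force: 0.0
```

>>> apply_moves(series=[0,0,0,0,0,0,1,0,0,0,0,0,0,1,0,0,0,0,0,0,1,0,0,0,0,0,0,1,0,0,0,0,0,0,1,0,0,0,0,0,0,1,0,0,0,0,0,0,1])

```text
t: 16.6
tcp_pos: [0.5336, -0.2348, 0.035]
orientation: [3.14, 0.001, 1.553]
wrist_force: [-0.2, 0.1, 6.2]
grip_width: 0.0292
grasp_force: 38.4
```

```bash
python3 - <<'E'
from geo import *
b=bay(.029); y=1.5708+ca
p=sensors.read_state()['tcp_pos']
plan([(p[0],p[1],.17,1.553),(b[0],b[1],.17,y)],1)
E
```

```text
-0,0.1,-45,0.001,0,-0,1,
-0,0,-45,0,0,-0,1,
-0.1,0,-45,0.001,0.001,-0,1,
# [ 0.5335 -0.2348  0.17  ] [-3.141 -0.     1.553]
42.1,-3.5,0,-0,-0,0.02,1,
42.1,-4.3,0,-0,-0,0.02,1,
42,-5.2,0,-0,-0,0.02,1,
41.8,-6,0,-0,-0,0.02,1,
41.7,-6.9,0,-0,-0,0.02,1,
41.6,-7.7,0,-0,-0,0.02,1,
41.4,-8.5,0,-0,-0,0.02,1,
41.2,-9.3,0,-0,-0,0.02,1,
41,-10.2,0.1,-0,-0,0.02,1,
40.8,-11,0,-0,-0,0.019,1,
40.6,-11.8,0.1,-0.001,-0,0.02,1,
# [0.5034 0.2292 0.17  ] [ 3.141 -0.     1.334]
```

>>> apply_moves(series=[0,0,-35,0,0,0,1,0,0,-50,0,0,0,1,0,0,-50,0,0,0,1])

```text
t: 16.98
tcp_pos: [0.5324, -0.2343, 0.1691]
orientation: [-3.139, -0.001, 1.553]
wrist_force: [0.1, -1.3, -0.9]
grip_width: 0.0299
grasp_force: 37.6
```

>>> apply_moves(series=[42.1,-3.5,0,0,0,0.02,1,42.1,-4.3,0,0,0,0.02,1,42,-5.2,0,0,0,0.02,1,41.8,-6,0,0,0,0.02,1,41.7,-6.9,0,0,0,0.02,1,41.6,-7.7,0,0,0,0.02,1,41.4,-8.5,0,0,0,0.02,1,41.2,-9.3,0,0,0,0.02,1,41,-10.2,0,0,0,0.02,1,40.8,-11,0,0,0,0.019,1,40.6,-11.8,0,0,0,0.02,1,0,0,0,0,0,0,1])

```text
t: 18.48
tcp_pos: [0.5018, 0.2317, 0.1677]
orientation: [-3.14, 0.001, 1.338]
wrist_force: [-0.3, 0.3, -1.2]
grip_width: 0.0293
grasp_force: 37.7
```

>>> apply_moves(series=[0,0,40,0,0,0,1,0,0,40,0,0,0,1,0,0,30,0,0,0,1,0,0,14,0,0,0,1,0,0,7,0,0,0,1,0,0,0,0,0,0,1,0,0,0,0,0,0,1])

```text
t: 19.35
tcp_pos: [0.5037, 0.2296, 0.0395]
orientation: [3.14, -0.001, 1.334]
wrist_force: [0.3, -1.1, -0.5]
grip_width: 0.0295
grasp_force: 37.7
```

>>> apply_moves(series=[0,0,3,0,0,0,1,0,0,0,0,0,0,1,0,0,0,0,0,0,0.4,0,0,0,0,0,0,0,0,0,0,0,0,0,0,0,0,0,0,0,0,0,0,0,0,0,0,0,0,0,0,-20,0,0,0,0,0,0,-40,0,0,0,0,0,0,-40,0,0,0,0,0,0,-26,0,0,0,0,0,0,0,0,0,0,0])

```text
t: 20.85
tcp_pos: [0.5043, 0.23, 0.1655]
orientation: [3.136, -0.004, 1.334]
wrist_force: [-0.2, -0.4, -0.3]
grip_width: 0.0853
grasp_force: 0.0
```

```bash
python3 - <<'E'
from geo import *
# red position refined from w3 picture (contacts mid 329,332): rebuild that camera pose from tool pose
s=sensors.read_state(); T=R.from_euler('xyz',s['orientation']); c,M=cam('wrist')
T3=R.from_euler('xyz',[-3.13883633,-6.69e-4,1.54939361]); p3=np.array([.53214271,-.23678327,.15503887])
c3=dict(c,position=p3+T3.apply(T.inv().apply(c['position']-s['tcp_pos']))); M3=T3.as_matrix()@T.as_matrix().T@M
print(cast('',[(329,331.5),(324,237.5)],.08,(c3,M3)).round(4))
plan([(.5365,-.296,.16,1.553)],0)
E
```

```text
[[ 0.537  -0.2954  0.08  ]
 [ 0.535  -0.2347  0.08  ]]
-42,12.9,0.4,0.001,-0,-0.018,0,
-42.2,12.1,0.3,0,-0,-0.018,0,
-42.4,11.4,0.4,0.001,-0,-0.018,0,
-42.6,10.6,0.3,0,-0,-0.018,0,
-42.8,9.9,0.3,0.001,-0,-0.018,0,
-43,9.1,0.3,0,-0,-0.018,0,
-43.1,8.3,0.3,0.001,-0.001,-0.019,0,
-43.3,7.5,0.4,0,-0,-0.018,0,
-43.4,6.7,0.4,0.001,-0.001,-0.019,0,
-43.5,5.9,0.4,0,-0,-0.018,0,
-43.6,5.1,0.4,0.001,-0.001,-0.019,0,
-43.7,4.2,0.5,0,-0,-0.018,0,
# [ 0.5365 -0.296   0.16  ] [ 3.141 -0.     1.553]
```

>>> apply_moves(series=[-42,12.9,0.4,0,0,-0.018,0,-42.2,12.1,0.4,0,0,-0.018,0,-42.4,11.4,0.4,0,0,-0.018,0,-42.6,10.6,0.4,0,0,-0.018,0,-42.8,9.9,0.4,0,0,-0.018,0,-43,9.1,0.4,0,0,-0.018,0,-43.1,8.3,0.4,0,0,-0.019,0,-43.3,7.5,0.4,0,0,-0.018,0,-43.4,6.7,0.4,0,0,-0.019,0,-43.5,5.9,0.4,0,0,-0.018,0,-43.6,5.1,0.4,0,0,-0.019,0,-43.7,4.2,0.4,0,0,-0.018,0])

```text
t: 22.35
tcp_pos: [0.5346, -0.2977, 0.1549]
orientation: [-3.14, -0.001, 1.553]
wrist_force: [0.9, 0.4, 0.3]
grip_width: 0.0852
grasp_force: 0.0
```

>>> apply_moves(series=[0,0,0,0,0,0,0,0,0,40,0,0,0,0,0,0,40,0,0,0,0,0,0,30,0,0,0,0,0,0,12,0,0,0,0,0,0,0,0,0,0,0])

```text
t: 23.1
tcp_pos: [0.5347, -0.2957, 0.0335]
orientation: [-3.14, -0.001, 1.553]
wrist_force: [-0.2, -0.7, 0.1]
grip_width: 0.0853
grasp_force: 0.0
```

>>> apply_moves(series=[0,0,0,0,0,0,1,0,0,0,0,0,0,1,0,0,0,0,0,0,1,0,0,0,0,0,0,1,0,0,0,0,0,0,1,0,0,0,0,0,0,1,0,0,0,0,0,0,1])

```text
t: 23.98
tcp_pos: [0.5357, -0.2969, 0.0353]
orientation: [3.14, 0.001, 1.553]
wrist_force: [-0.6, 0.4, 5.9]
grip_width: 0.0305
grasp_force: 34.6
```

```bash
python3 - <<'E'
from geo import *
b=bay(.087); y=1.5708+ca
p=sensors.read_state()['tcp_pos']
plan([(p[0],p[1],.17,1.553),(b[0],b[1],.17,y)],1,step=.049)
im=viewer.get_image('top'); cv2.imwrite('pics/t4.png',cv2.resize(im[200:320,180:460,::-1],(784,336),interpolation=cv2.INTER_CUBIC))
E
```

```text
-0,0.1,-44.9,0.001,0,-0,1,
-0.1,0,-44.9,0,0,-0,1,
-0,0,-44.9,0.001,0.001,-0,1,
# [ 0.5356 -0.2969  0.17  ] [-3.141 -0.     1.553]
48.5,-2.4,0,-0,-0,0.018,1,
48.4,-3.3,0,-0,-0,0.018,1,
48.4,-4.2,0,-0,-0,0.018,1,
48.3,-5,0,-0,-0,0.018,1,
48.2,-5.9,0,-0,-0,0.018,1,
48.1,-6.8,0,-0,-0,0.018,1,
48,-7.6,0,-0,0,0.019,1,
47.8,-8.6,0,-0,0,0.018,1,
47.6,-9.4,0,-0,0,0.019,1,
47.5,-10.3,0,-0,0,0.018,1,
47.2,-11.2,0,-0,0,0.019,1,
47.1,-12,0.1,-0,0,0.018,1,
# [0.517  0.2856 0.17  ] [-3.141  0.     1.334]
```

View pics/t4.png

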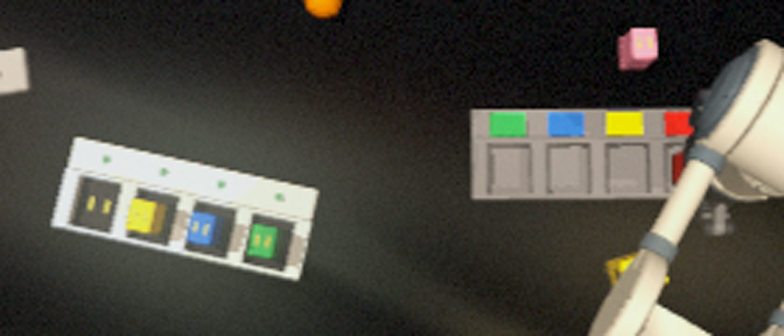

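Yellow stands upright in the third bay at crop (144,216), and red is gripped.

>>> apply_moves(series=[0,0,-35,0,0,0,1,0,0,-50,0,0,0,1,0,0,-50,0,0,0,1])

```text
t: 24.4
tcp_pos: [0.5344, -0.2962, 0.1691]
orientation: [-3.139, -0.001, 1.553]
wrist_force: [0.9, -0.2, -1.6]
grip_width: 0.0303
grasp_force: 34.5
```

>>> apply_moves(series=[48.5,-2.4,0,0,0,0.018,1,48.4,-3.3,0,0,0,0.018,1,48.4,-4.2,0,0,0,0.018,1,48.3,-5,0,0,0,0.018,1,48.2,-5.9,0,0,0,0.018,1,48.1,-6.8,0,0,0,0.018,1,48,-7.6,0,0,0,0.019,1,47.8,-8.6,0,0,0,0.018,1,47.6,-9.4,0,0,0,0.019,1,47.5,-10.3,0,0,0,0.018,1,47.2,-11.2,0,0,0,0.019,1,47.1,-12,0,0,0,0.018,1])

```text
t: 25.9
tcp_pos: [0.5159, 0.2872, 0.1681]
orientation: [-3.14, 0.001, 1.333]
wrist_force: [0.5, 0.2, -1.8]
grip_width: 0.0297
grasp_force: 34.5
```

>>> apply_moves(series=[0,0,0,0,0,0,1,0,0,40,0,0,0,1,0,0,40,0,0,0,1,0,0,30,0,0,0,1,0,0,14,0,0,0,1,0,0,7,0,0,0,1,0,0,0,0,0,0,1,0,0,0,0,0,0,1])

```text
t: 26.9
tcp_pos: [0.5173, 0.2862, 0.0398]
orientation: [3.14, -0.002, 1.334]
wrist_force: [0.6, 0.3, -1.1]
grip_width: 0.0297
grasp_force: 34.6
```

Now I'll release, rise, and back away towards the robot's centre at height.

>>> apply_moves(series=[0,0,3.5,0,0,0,1,0,0,0,0,0,0,1,0,0,0,0,0,0,0.4,0,0,0,0,0,0,0,0,0,0,0,0,0,0,0,0,0,0,0,0,0,0,0,0,0,0,0,0,0,0,-20,0,0,0,0,0,0,-40,0,0,0,0,0,0,-40,0,0,0,0,0,0,-40,0,0,0,0,0,0,-40,0,0,0,0])

```text
t: 28.4
tcp_pos: [0.5165, 0.2859, 0.218]
orientation: [3.14, -0.001, 1.334]
wrist_force: [0.1, 0.5, -0.0]
grip_width: 0.0853
grasp_force: 0.0
```

>>> apply_moves(series=[-45,0,0,0,0,0,0,-45,0,0,0,0,0,0,-45,0,0,0,0,0,0,-45,0,0,0,0,0,0,-45,0,0,0,0,0,0,0,0,0,0,0,0,0])

```text
t: 29.15
tcp_pos: [0.4634, 0.065, 0.2169]
orientation: [3.138, -0.0, 1.33]
wrist_force: [0.3, 0.0, -0.1]
grip_width: 0.0854
grasp_force: 0.0
```

```bash
python3 - <<'E'
from h import *
a=viewer.get_image('top'); b=viewer.get_image('scene')
cv2.imwrite('pics/f.png',np.vstack([cv2.resize(a[130:330,20:540,::-1],(780,300)),cv2.resize(b[130:330,120:580,::-1],(690,300))[:, :] if 0 else cv2.resize(b[110:350,130:600,::-1],(780,300))]))
E
```

```text
(no output)
```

View pics/f.png

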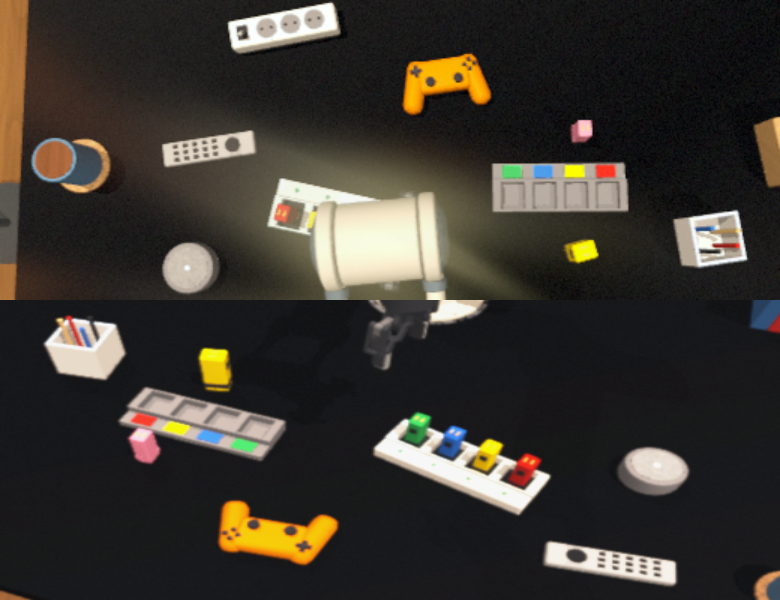

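All four packs stand upright in reverse order: green, blue, yellow and red at lower-crop (418,428), (453,441), (488,456) and (525,470). The bystanders have not moved, and the gripper is clear.

```bash
python3 -c "
from workcell import order
print(order.close_job())"
```

```text
the job is handed in; nothing more can be done
None
```

The job is handed in at about 29 s: all four packs stand upright and released in the charger in reverse order (red, yellow, blue, green from left to right), and the bystanders are where they were.

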